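# Unload a drill jig: lift off the jig plate, slide out the brass plaque

## Task

Unload the drill jig: lift the aluminium jig plate straight up off its two dowels, keeping it level until it is clear, and set it down flat on the grey rubber mat. Then slide the drilled brass plaque along its channel until its front end overhangs the open front of the jig by a good three centimetres while still lying flat in the channel, pick it up and lay it flat in the pale blue tray. Drop nothing, and leave the other things on the bench where they are.

Things in the scene. Friction and masses are not known exactly. Their poses are not given: they have to be found in the camera images.
- jig_base: Dark steel drill-jig base bolted to the bench, 180 (x) x 110 (y) x 37 mm high; origin: centre of its underside, on the bench. Its x axis runs along its channel from the open front (-x end, towards the robot) to the open rear (+x). Channel 48 mm wide, floor 30 mm above the bench, between two flat rails with tops at 37 mm. Bolted lugs 19 mm high beside it reach y = +-79 mm at x = -22 to 22 mm.
- jig_stop (a point): Point on the channel floor, 30 mm above the bench, midway between two stops on the rails (12 mm long, narrowing the channel to 40 mm). The plaque's rear end starts against them, 6 mm in front (-x) of this point, i.e. at x = +40 mm of the jig; shut fingers fit down between and behind them to push that end forwards. Axes as the jig's.
- dowel_front (a point): Tip of the fixed upright steel dowel near the jig's front, at (-74, -40) mm of the jig: 10 mm diameter, bevelled tip 63 mm above the bench, 26 mm above the rails. Axes as the jig's.
- dowel_rear (a point): Tip of the like dowel near the jig's rear, at (+74, +40) mm of the jig.
- plate_mid (a point): Centre (half-way up) of the loose aluminium jig plate, 180 x 110 x 12 mm, about 0.74 kg. It rests flat on the rails over the plaque (centre 43 mm above the bench), the dowels through two 11 mm holes; it must rise 26 mm to come off them. x along the plate and its handle, z up.
- plate_handle (a point): Centre of the black bar handle on the jig plate, over its centre of mass: bar 114 mm long along the plate's x, 14 mm wide, 14 mm high, carried by two posts at +-50 mm, 31 mm clear below it. This point is 50 mm above the plate's underside.
- brass_mid (a point): Centre (half-way up) of the loose brass plaque, 130 (x) x 46 (y) x 6 mm, 0.3 kg. It lies in the channel, 1 mm play each side, top 1 mm below the rails, so its edges cannot be gripped there. At the start its front end is flush with the jig's front, its centre at x = -25 mm of the jig. Slide it 40 to 52 mm (beyond 63 it tips off), then grip the overhanging end across its width.
- mat: Grey rubber mat fixed to the bench, 240 (x) x 170 (y) x 5 mm; origin: centre of its underside. May be left or right of the jig.
- tray: Pale blue open tray fixed to the bench, 220 (x) x 150 (y) x 22 mm high, walls 4 mm thick, lined floor 5 mm above the bench, no lid; origin: centre of its underside. May be left or right of the jig.
- bench_block: Bystander: square steel bench block 80 x 80 x 20 mm; origin: centre of its underside.
- pin_vise: Bystander: pin vise with a mushroom wooden handle, about 130 mm long, 34 mm high, lying along its x; origin near its middle.
- hammer: Bystander: small hammer 240 mm long lying along its x.
- dish: Bystander: pale blue round dish, 150 mm wide, 22 mm high; origin: centre of its underside.
- mandrel: Bystander: upright steel ring mandrel, foot 60 mm wide, 165 mm high; origin: centre of its underside.
Not all that is in view belongs to the job. What is shaped like the jig_base but green is not meant.

How it is judged:
On the way, in this order (a step that is already met when the one before it is completed fails the run):
1. the jig plate has come up off both dowels, level (within 4 degrees) and still straight above its seat (within 20 mm) (z of plate_mid in the frame of jig_base above 0.0695 m and horizontal distance between plate_mid and jig_base below 0.02 m and angle between plate_mid's own z axis and vertical below 0.07 rad), for 0.02 s.
2. the jig plate lies flat on the mat (centre within 50 mm of the mat's centre), released (horizontal distance between plate_mid and mat below 0.05 m and height (world z) of plate_mid below 0.0135 m and angle between plate_mid's own z axis and vertical below 0.04 rad and contact force between the fingers and jig_plate below 0.1 N), for 0.2 s.
3. the plaque overhangs the jig's front by 30 mm or more, lying flat in the channel (x of brass_mid in the frame of jig_base between -0.09 and -0.055 m and z of brass_mid in the frame of jig_base between 0.031 and 0.0345 m and angle between brass_mid's own z axis and vertical below 0.05 rad), for 0.2 s.
At the end, for the whole second after the job is handed in: The jig plate lies flat on the mat, its centre within 50 mm of the mat's centre; the brass plaque lies flat on the floor of the tray, inside its walls; both are released and at rest (horizontal distance between plate_mid and mat below 0.05 m and height (world z) of plate_mid below 0.0135 m and angle between plate_mid's own z axis and vertical below 0.04 rad and x of brass_mid in the frame of tray between -0.09 and 0.09 m and y of brass_mid in the frame of tray between -0.055 and 0.055 m and height (world z) of brass_mid below 0.0115 m and angle between brass_mid's own z axis and vertical below 0.05 rad and linear speed of each of brass_plate, jig_plate below 0.02 m/s); the robot touches nothing.
It fails at once if the jig plate is tilted more than 4 degrees while still on the dowels (angle between plate_mid's own z axis and vertical above 0.07 rad and horizontal distance between plate_mid and jig_base below 0.03 m and height (world z) of plate_mid below 0.069 m).
It fails at once if the jig plate is dropped (falls free by more than about 25 mm) (linear speed of jig_plate above 0.7 m/s and contact force between the fingers and jig_plate below 0.05 N).
It fails at once if the plaque is dropped (falls free by more than about 25 mm) (linear speed of brass_plate above 0.7 m/s and contact force between the fingers and brass_plate below 0.05 N).
It fails at once if a bystander is moved by more than 25 mm (distance of any of bench_block, pin_vise, hammer, dish, mandrel from where it was at the start of the episode above 0.025 m).
It also fails if it takes over 61 s, if anything falls off the work surface, if the arm or the gripper's body presses on something with over 40 N, if the wrist force passes 120 N, or if a joint passes its speed limit or range.

## Robot

A 6-joint arm with a two-finger parallel gripper is mounted at the origin on the work surface. World frame = base frame: x ahead of the robot, y to its left, z up, the work surface at z = 0. Lengths are in m, angles in rad, forces in N, time in s.
With the tool pointing down it reaches from about 0.35 to 0.85 m from the base axis. Payload 8.1 kg.
Tool frame: the origin (TCP) lies at the very end of the fingers, on their centre line; the grasp point (between the pads) lies robot.tcp_to_grasp behind it (robot.tcp_to_grasp is the distance from the TCP to the grasp point, in m); z points along the fingers, y is the line along which they close (so a half turn about z gives the same grasp; the last joint's range is limited). The gripper opens to 93 mm and grips with 3 to 60 N. Pads are 15 mm wide; open, the fingers measure 128 mm over their backs; the gripper's body (75 mm by 188 mm) begins 65 mm behind the grasp point.
Start: joints at [-1.422, 0.13, 1.488, -0, 1.523, -0.085], TCP at [0.139, -0.584, 0.219] pointing down, gripper open.
Joint ranges: [-2.96, 2.96], [-0.89, 2.26], [0.02, 2.5], [-1.34, 4.48], [0, 2.73], [-2.66, 2.66]. Speed limits (rad/s): [2.39, 2.39, 2.79, 3.14, 3.14, 3.14].

## Interface

Orientations are given as a rotation vector (axis times angle).
In Python, from plant import robot gives the robot as it stands. The module is installed in compiled form; this text tells all that it offers.
- The arm moves only by the shell command python3 -m pendant 'ROWS' [FORCE]. ROWS is JSON, a list that holds one entry, the list of rows, each a list of 5 numbers: the opening, from 0 (shut) to 1 (fully open), then the shift along the tool's x, y, z in cm, then the turn about the tool's z in degrees. In form: [[[fingers, x, y, z, roll], ...]]. A call has 1 to 8 rows; each row shifts and turns the commanded pose from where the row before left it, along the tool's axes as they then stand; what a row does not reach is not made up. A row lasts 1/10 s, in which the tool goes at most 50 mm and 8.59 degrees, less where a joint would pass 70% of its speed; a pose out of reach is approached as far as the arm can. A call is refused whole if a number of a shift passes 5 or a number of a turn 8.59, either way. A call with a gripper value outside its range is refused whole. The fingers move at their own pace and stop on an object; FORCE is the grip in N (left out, the last holds). Time passes only in rows, so rows that do not move let the fingers close. It gives the time, the measured TCP pose, the force, the opening and the grip force at its end, in the units of the state.
- robot.read_state(): the state, without advancing time (a new reading comes with each control period).
- robot.read_camera(name): name is "side" or "top" or "wrist"; returns a dict with "img" (400x640x3 uint8, blue, green, red), "K" (3x3 intrinsics, pixels), "pose" (4x4, takes a point from camera to world coordinates). Camera axes: x right, y up, looking along -z (the intrinsics and any distortion apply to the point x, -y, -z); pixel columns grow to the right and rows downward; lengths in m; the calibration is good to about 2 mm. A picture is of the moment at which its call begins. There is no depth.
- robot.close_job(): hands the job in; it is judged then, once.
The state is a dict: "t": time; "q": joint angles; "dq": joint speeds; "joint_torque": joint torques, N m; "tool_pos": TCP position; "orientation": TCP orientation; "force": force on the tool from outside, world axes, zero at the start; "wrist_torque": the same for the moment, N m; "opening": finger opening in m; "gripper_force": force on a finger pad.
Only numpy, scipy, OpenCV 4.12 (cv2) and the standard library are available. Lean on these libraries where they do the work, as an engineer would, in place of code of your own. Each camera call takes 0.05 s, during which the arm holds its last target. There are 200 camera calls.

## Working session

There is one attempt and no reset: what is moved stays moved. The work goes in short steps, Python scripts to look and compute and a shell command to move; the robot and the scene stay as the last step left them, time stands still between calls to the robot, and variables do not carry over. Pictures are saved under pics/ and viewed, at most 11 in all, crops included, and the job is handed in when it is done.

```bash
mkdir -p pics; python3 - <<'E'
from plant import robot
import cv2,numpy as np,pickle
s=robot.read_state();print(s,robot.tcp_to_grasp)
for n in("top","side"):
    c=robot.read_camera(n);cv2.imwrite(f"pics/{n}0.png",c["img"]);pickle.dump(c,open(f"pics/{n}0.pkl","wb"));print(n,c["K"].round(1).tolist(),c["pose"].round(3).tolist(),[k for k in c])
E
```

```text
{'t': 0.0, 'q': array([-1.42240015e+00,  1.31176825e-01,  1.48929557e+00, -1.79738388e-05,
        1.52303705e+00, -8.54234894e-02]), 'dq': array([ 3.53389802e-04,  1.86760144e-03,  1.69805294e-04, -1.51261406e-03,
        9.47746196e-07,  5.18291806e-04]), 'joint_torque': array([ 1.40917015e-03, -5.59834850e+01, -4.91755807e+01,  7.68764759e-02,
        3.49477027e-02, -1.60077325e-04]), 'tool_pos': array([ 0.13892989, -0.58308094,  0.21756919]), 'orientation': array([-3.11824523e+00, -3.66224938e-01,  1.22897020e-04]), 'force': array([0.27943266, 0.13507706, 0.43093106]), 'wrist_torque': array([ 0.03457661, -0.01036566, -0.04574732]), 'gripper_force': 0.0, 'opening': 0.09335297196619256} 0.0188
top [[368.0, 0.0, 312.8], [0.0, 368.0, 202.8], [0.0, 0.0, 1.0]] [[0.024, 0.994, -0.105, 0.396], [-1.0, 0.025, 0.009, -0.006], [0.012, 0.105, 0.994, 1.07], [0.0, 0.0, 0.0, 1.0]] ['img', 'K', 'pose']
side [[419.5, 0.0, 320.9], [0.0, 419.5, 199.6], [0.0, 0.0, 1.0]] [[0.997, 0.057, -0.052, 0.46], [-0.077, 0.791, -0.607, -0.713], [0.007, 0.609, 0.793, 0.991], [0.0, 0.0, 0.0, 1.0]] ['img', 'K', 'pose']
```

View pics/top0.png

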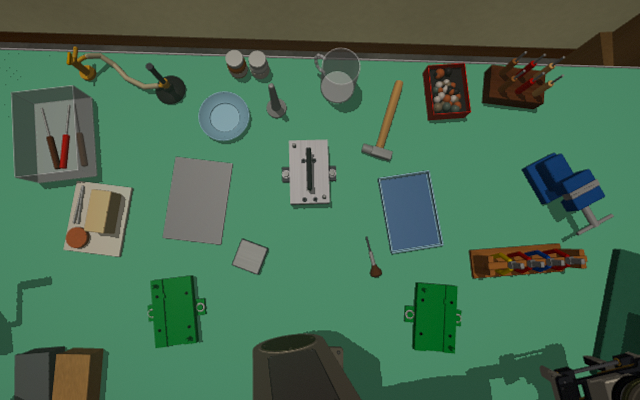

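View pics/side0.png

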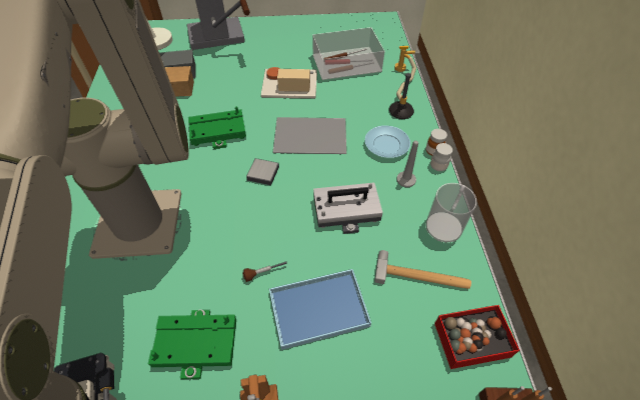

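The top view shows the jig plate at about (310,172) with its black handle, the mat at (198,200), the tray at (410,212), the block at (250,256), the pin vise at (373,258) and the hammer at (385,120). The side view shows the plate at (347,204), the mat at (310,135) and the tray at (319,308). The green jigs are decoys.

```bash
cat > h.py <<'E'
import cv2,numpy as np
from scipy.spatial.transform import Rotation as R
def ray(c,uv):
    P=np.array(c["pose"]);d=np.linalg.inv(c["K"])@[uv[0],uv[1],1]
    d=P[:3,:3]@(d*[1,-1,-1]);return P[:3,3],d/np.linalg.norm(d)
def onz(c,uv,z):
    o,d=ray(c,uv);return o+d*(z-o[2])/d[2]
def tri(c1,u1,c2,u2):
    o1,d1=ray(c1,u1);o2,d2=ray(c2,u2)
    t=np.linalg.lstsq(np.c_[d1,-d2],o2-o1,rcond=None)[0]
    a,b=o1+t[0]*d1,o2+t[1]*d2
    return (a+b)/2,np.linalg.norm(a-b)
def blob(img,lo,hi,roi,k=3):
    x0,y0,x1,y1=roi;m=cv2.inRange(cv2.cvtColor(img,cv2.COLOR_BGR2HSV),lo,hi)
    w=np.zeros_like(m);w[y0:y1,x0:x1]=m[y0:y1,x0:x1]
    w=cv2.morphologyEx(w,cv2.MORPH_CLOSE,np.ones((k,k)))
    cs=cv2.findContours(w,cv2.RETR_EXTERNAL,cv2.CHAIN_APPROX_NONE)[0]
    return max(cs,key=cv2.contourArea)
def cen(c):
    m=cv2.moments(c);return np.array([m["m10"],m["m01"]])/m["m00"]
def quad(c):
    h=cv2.convexHull(c)
    return cv2.approxPolyN(h,4,ensure_convex=True).reshape(-1,2)
E
python3 - <<'E'
import pickle;from h import *
T,S=[pickle.load(open(f"pics/{n}0.pkl","rb")) for n in("top","side")]
hs=lambda c,u:cv2.cvtColor(c["img"],cv2.COLOR_BGR2HSV)[u[1],u[0]]
print([hs(T,u) for u in((198,200),(300,150),(309,170),(410,212),(240,120))],[hs(S,u) for u in((310,135),(330,206),(350,192),(319,308),(316,218))])
def rep(n,lo,hi,rt,rs,z,k=3):
    for c,r in((T,rt),(S,rs)):
        b=blob(c["img"],lo,hi,r,k);q=quad(b)
        print(n,cv2.contourArea(b),"cen",cen(b).round(1),"quad px",q.tolist(),"world",[onz(c,p,z)[:2].round(3).tolist() for p in q],"mean",np.mean([onz(c,p,z)[:2] for p in q],0).round(4))
    bs=[cen(blob(c["img"],lo,hi,r,k)) for c,r in((T,rt),(S,rs))];print("  tri",*tri(T,bs[0],S,bs[1]))
rep("mat",(0,0,60),(179,50,200),(150,145,245,255),(265,110,355,160),.005)
rep("tray",(95,60,40),(125,255,255),(365,160,455,265),(255,265,380,350),.005)
rep("plate",(0,0,90),(179,50,255),(270,130,345,215),(305,178,390,232),.049,7)
rep("handle",(0,0,0),(179,255,55),(300,140,320,200),(325,183,372,205),.092)
o=np.hstack([cv2.resize(T["img"][125:225,260:360],(400,400),interpolation=2),cv2.resize(S["img"][165:245,305:405],(400,320),interpolation=2).copy() if 0 else cv2.resize(S["img"][155:255,300:400],(400,400),interpolation=2)])
cv2.imwrite("pics/crop0.png",o)
E
```

```text
[array([ 18,  11, 120], dtype=uint8), array([ 15,  13, 154], dtype=uint8), array([66, 31, 41], dtype=uint8), array([104, 111, 119], dtype=uint8), array([ 96,  71, 141], dtype=uint8)] [array([ 16,  20, 141], dtype=uint8), array([ 11,  22, 162], dtype=uint8), array([150,  12,  21], dtype=uint8), array([106,  86, 166], dtype=uint8), array([72, 88, 87], dtype=uint8)]
mat 4670.5 cen [197.6 200.5] quad px [[233, 163], [221, 245], [162, 238], [175, 156]] world [[0.621, 0.221], [0.381, 0.244], [0.397, 0.414], [0.637, 0.392]] mean [0.5087 0.318 ]
mat 2450.0 cen [310.  135.4] quad px [[345, 118], [346, 153], [272, 153], [277, 117]] world [[0.636, 0.394], [0.621, 0.226], [0.382, 0.243], [0.4, 0.415]] mean [0.5097 0.3196]
  tri [0.50870598 0.32002907 0.00058722] 0.001664891855660045
tray 3699.5 cen [410.2 211.9] quad px [[443, 245], [391, 253], [378, 178], [428, 170]] world [[0.396, -0.394], [0.37, -0.244], [0.587, -0.205], [0.615, -0.353]] mean [ 0.4918 -0.2992]
tray 4297.5 cen [317.9 308.5] quad px [[367, 322], [283, 344], [271, 292], [351, 273]] world [[0.608, -0.339], [0.404, -0.377], [0.376
[... 281 characters left out ...]
.941e-01 -5.000e-04]
plate 2185.5 cen [347.  202.9] quad px [[389, 235], [318, 226], [312, 188], [374, 182]] world [[0.694, -0.123], [0.507, -0.081], [0.5, 0.052], [0.682, 0.062]] mean [ 0.5956 -0.0224]
  tri [ 0.59522525 -0.00155558  0.03952336] 0.001220259401764585
handle 157.0 cen [309.  167.8] quad px [[315, 160], [310, 198], [302, 160], [308, 145]] world [[0.616, -0.018], [0.512, -0.007], [0.615, 0.017], [0.657, 0.002]] mean [ 0.6004 -0.0016]
handle 192.5 cen [347.5 192.7] quad px [[366, 198], [328, 202], [328, 191], [368, 187]] world [[0.642, -0.028], [0.538, -0.034], [0.541, 0.004], [0.653, 0.01]] mean [ 0.5931 -0.0121]
  tri [ 0.59478837 -0.00242806  0.08764778] 0.0008564416228455576
```

View pics/crop0.png

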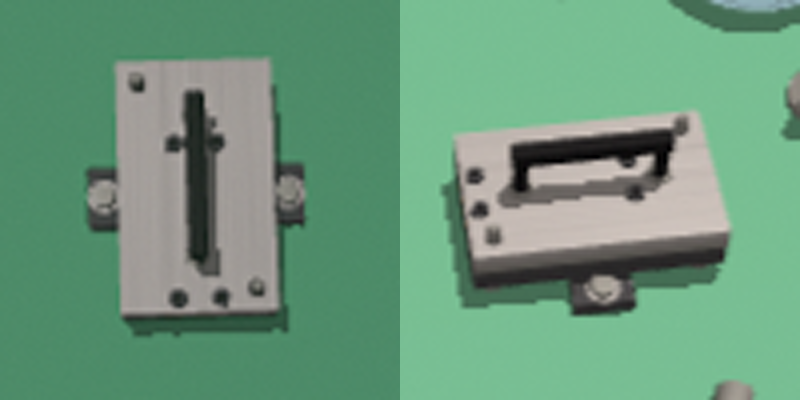

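The crop shows the handle bar running from (195,91) to (200,260) in the top view, with the plate edges clean and the dowel tips visible at two corners.

```bash
python3 - <<'E'
import pickle;from h import *
T,S=[pickle.load(open(f"pics/{n}0.pkl","rb")) for n in("top","side")]
t=lambda p:(260+p[0]/4-.4,125+p[1]/4-.4); s=lambda p:(300+(p[0]-400)/4-.4,155+p[1]/4-.4)
a,b=tri(T,t((195,93)),S,s((512,147))),tri(T,t((200,259)),S,s((672,134)))
# top picture: upper=far(+x); side: right=+x
a=tri(T,t((195,93)),S,s((672,134)));b=tri(T,t((200,259)),S,s((512,147)))
print("bar far",a,"near",b,"mid",(a[0]+b[0])/2,"yaw",np.degrees(np.arctan2(*(a[0]-b[0])[1::-1])),np.linalg.norm(a[0]-b[0]))
pa,pb=onz(T,t((195,93)),.094),onz(T,t((200,259)),.094);print((pa+pb)/2,np.degrees(np.arctan2(*(pa-pb)[1::-1])))
q=[onz(T,t(p),.049) for p in((116,63),(270,60),(277,312),(122,315))];m=np.mean(q,0);print("plate",m,[np.degrees(np.arctan2(*(q[i]-q[j])[1::-1])) for i,j in((0,3),(1,2))],np.linalg.norm(q[0]-q[3]),np.linalg.norm(q[0]-q[1]))
Q=[(tri(T,t(p),S,s(r))) for p,r in(((116,63),(697,112)),((270,60),(728,230)),((277,312),(472,258)),((122,315),(456,133)))];print("tri corners",[x[0].round(4) for x in Q],np.mean([x[0] for x in Q],0))
E
```

```text
bar far (array([0.64865376, 0.00076044, 0.0984152 ]), np.float64(0.0017571641244022121)) near (array([ 0.53665157, -0.00531652,  0.10136764]), np.float64(0.004314414775997381)) mid [ 0.59265267 -0.00227804  0.09989142] yaw 3.1056782057371195 0.1122057794243666
[ 0.59221006 -0.00236014  0.094     ] 3.129227698828635
plate [ 0.59347471 -0.0015538   0.049     ] [np.float64(3.0942376955442032), np.float64(2.688621385359147)] 0.17984740276855887 0.10936915754456274
tri corners [array([0.6803, 0.0575, 0.0517]), array([ 0.6847, -0.0514,  0.0547]), array([ 0.5067, -0.0599,  0.0514]), array([0.5023, 0.0477, 0.0546])] [ 0.59350601 -0.00151599  0.05310207]
```

```bash
python3 -m pendant '[[[1,3.6,-2.87,0,0],[1,3.6,-2.87,0,0],[1,3.6,-2.87,0,0],[1,3.6,-2.87,0,0],[1,3.6,-2.87,0,0],[1,3.6,-2.87,0,0],[1,3.6,-2.87,0,0],[1,3.6,-2.87,0,0]]]'
python3 -m pendant '[[[1,3.6,-2.87,0,0],[1,3.6,-2.87,0,0],[1,3.6,-2.87,0,0],[1,3.6,-2.87,0,0],[1,3.6,-2.87,0,0],[1,3.6,-2.87,0,0],[1,3.6,-2.87,0,5.2],[1,3.6,-2.87,0,5.2]]]'
python3 -m pendant '[[[1,0,0,0,0],[1,0,0,0,0],[1,0,0,0,0]]]'
python3 - <<'E'
from plant import robot
from h import *
import pickle
s=robot.read_state();r=R.from_rotvec(s["orientation"]).as_matrix();print(s["t"],s["tool_pos"],"yaw",np.degrees(np.arctan2(r[1,0],r[0,0])))
c=robot.read_camera("wrist");cv2.imwrite("pics/w1.png",c["img"]);pickle.dump((c,s),open("pics/w1.pkl","wb"));print(c["K"],c["pose"])
E
```

```text
t: 0.9
tool_pos: [0.3666, -0.2918, 0.2184]
orientation: [-3.12, -0.366, 0.0]
force: [1.1, -0.3, 0.4]
opening: 0.0931
gripper_force: 0.0
t: 1.7
tool_pos: [0.5967, -0.0042, 0.2182]
orientation: [-3.141, -0.077, 0.001]
force: [1.1, -0.7, 0.5]
opening: 0.0931
gripper_force: 0.0
t: 2.0
tool_pos: [0.5955, -0.0069, 0.2183]
orientation: [3.14, 0.083, -0.001]
force: [0.3, -0.5, -0.2]
opening: 0.0932
gripper_force: 0.0
2.0 [ 0.59554903 -0.00688415  0.2183079 ] yaw 3.0234354613190817
[[323.77325728   0.         318.84260466]
 [  0.         323.77325728 199.58102079]
 [  0.           0.           1.        ]] [[ 0.05291848  0.96384098  0.26117084  0.6673514 ]
 [-0.99859829  0.05080191  0.01485366 -0.00387352]
 [ 0.00104859 -0.26159079  0.96517831  0.38532408]
 [ 0.          0.          0.          1.        ]]
```

View pics/w1.png

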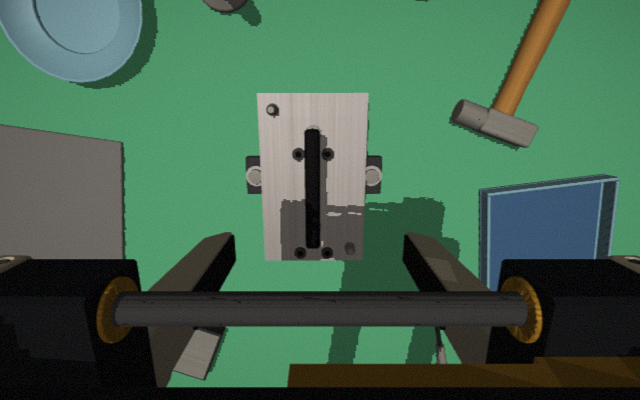

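The wrist view shows the handle bar vertical at u≈313, from row 129 to 247, square with the fingers.

```bash
python3 - <<'E'
import pickle;from h import *
c,s=pickle.load(open("pics/w1.pkl","rb"));T=pickle.load(open("pics/top0.pkl","rb"))
g=cv2.cvtColor(c["img"],cv2.COLOR_BGR2GRAY)
for v in(140,180,200,240):
    x=np.where(g[v,295:330]<32)[0]+295;print(v,x.min(),x.max())
print(np.where(g[110:258,313]<32)[0][[0,-1]]+110)
a,b=onz(c,(312.5,130),.094),onz(c,(313,247.5),.094);print(a,b,(a+b)/2,np.degrees(np.arctan2(*(a-b)[1::-1])))
t=lambda p:(260+p[0]/4-.4,125+p[1]/4-.4)
print(tri(T,t((195,93)),c,(312.5,130)),tri(T,t((200,259)),c,(313,247.5)))
q=[onz(c,p,.049) for p in((258,94),(368,94),(366,260),(264,260))];print("plate",np.mean(q,0),np.degrees(np.arctan2(*(q[0]-q[1])[1::-1]))-90,[np.linalg.norm(q[i]-q[i-1]) for i in range(4)])
E
```

```text
140 305 319
180 306 319
200 306 319
240 306 319
[129 247]
[6.51644094e-01 5.83319474e-04 9.40000000e-02] [ 0.54007313 -0.00524208  0.094     ] [ 0.59585861 -0.00232938  0.094     ] 2.9888427620201603
(array([0.65117031, 0.00075709, 0.08519303]), np.float64(7.808606544865272e-05)) (array([ 0.53664791, -0.00536819,  0.08615846]), np.float64(0.00017854318774146433))
plate [ 0.59465647 -0.00301514  0.049     ] 3.036463887307903 [np.float64(0.17910673188781612), np.float64(0.10876914168504069), np.float64(0.1792253400170327), np.float64(0.11562135649927648)]
```

```bash
python3 -m pendant '[[[1,-0.1,-0.45,3,0],[1,0,0,4,0],[1,0,0,4,0],[1,0,0,3,0],[1,0,0,1,0],[1,0,0,0,0],[1,0,0,0,0]]]'
python3 -m pendant '[[[0,0,0,0,0],[0,0,0,0,0],[0,0,0,0,0],[0,0,0,0,0],[0,0,0,0,0],[0,0,0,0,0],[0,0,0,0,0],[0,0,0,0,0]]]' 40
```

```text
t: 2.75
tool_pos: [0.596, -0.0025, 0.0708]
orientation: [3.14, 0.081, 0.004]
force: [0.5, -0.0, 1.5]
opening: 0.0932
gripper_force: 0.0
t: 3.55
tool_pos: [0.5948, -0.0018, 0.0685]
orientation: [-3.141, -0.082, 0.0]
force: [-0.9, 0.6, 0.0]
opening: 0.0335
gripper_force: 0.0
```

```bash
python3 -m pendant '[[[0,0,0,0,0],[0,0,0,0,0],[0,0,0,0,0],[0,0,0,0,0],[0,0,0,0,0],[0,0,0,0,0]]]' 40
```

```text
t: 4.15
tool_pos: [0.5948, -0.0012, 0.0686]
orientation: [-3.14, -0.082, 0.0]
force: [-0.3, 5.4, -0.1]
opening: 0.0138
gripper_force: 40.0
```

```bash
python3 -m pendant '[[[0,0,-0.06,0,0],[0,0,0,0,0],[0,0,0,-0.4,0],[0,0,0,-0.4,0],[0,0,0,0,0]]]'
```

```text
t: 4.65
tool_pos: [0.5946, -0.0013, 0.0766]
orientation: [3.14, 0.082, -0.001]
force: [1.5, 2.4, -6.8]
opening: 0.0133
gripper_force: 40.0
```

Weight is carried (~7 N) and there's no binding, so the lift goes on.

```bash
python3 -m pendant '[[[0,0,0,-0.5,0],[0,0,0,-0.5,0],[0,0,0,-0.6,0],[0,0,0,-0.6,0],[0,0,0,0,0],[0,0,0,0,0]]]'
python3 - <<'E'
from plant import robot
from h import *
c=robot.read_camera("side");cv2.imwrite("pics/s2.png",cv2.resize(c["img"][130:250,270:430],(800,600)))
E
```

```text
t: 5.25
tool_pos: [0.595, -0.0015, 0.0991]
orientation: [3.14, 0.082, 0.001]
force: [-0.5, 0.3, -8.2]
opening: 0.0139
gripper_force: 40.0
```

View pics/s2.png

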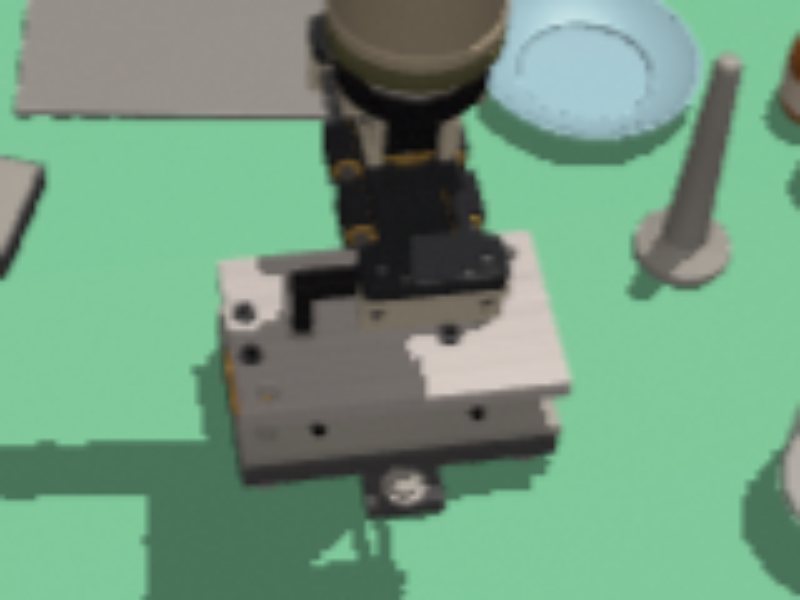

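The plate is level and clear of the dowels, about 31 mm up. I'll raise it more and carry it to the mat.

```bash
python3 -m pendant '[[[0,0,0,-1.5,0],[0,0,0,-2,0],[0,-1.9,-0.5,0,0],[0,-2.5,-2,0,0],[0,-2.5,-3,0,0],[0,0,-3.5,0,0],[0,0,-3.5,0,0],[0,0,-3.5,0,0]]]'
python3 -m pendant '[[[0,0,-3.5,0,0],[0,0,-3.5,0,0],[0,0,-3.5,0,0],[0,0,-3,0,0],[0,0,-2,0,0],[0,0,-1,0,4.2],[0,0,0,0,4.3],[0,0,0,0,0]]]'
python3 - <<'E'
from plant import robot
from h import *
import pickle
s=robot.read_state();c=robot.read_camera("wrist")
r=R.from_rotvec(s["orientation"]).as_matrix();print(s["t"],s["tool_pos"],s["force"],"yaw",np.degrees(np.arctan2(r[1,0],r[0,0])))
cv2.imwrite("pics/w3.png",c["img"]);pickle.dump((c,s),open("pics/w3.pkl","wb"))
E
```

```text
t: 6.1
tool_pos: [0.5176, 0.1562, 0.135]
orientation: [-3.14, -0.081, -0.002]
force: [0.2, 0.4, -7.6]
opening: 0.0135
gripper_force: 40.0
t: 6.9
tool_pos: [0.509, 0.3202, 0.1344]
orientation: [-3.138, 0.151, -0.0]
force: [-0.0, -0.2, -7.6]
opening: 0.0134
gripper_force: 40.0
6.9 [0.50895459 0.32023531 0.1344042 ] [-0.01296395 -0.15992948 -7.64467319] yaw -5.522531550717639
```

View pics/w3.png

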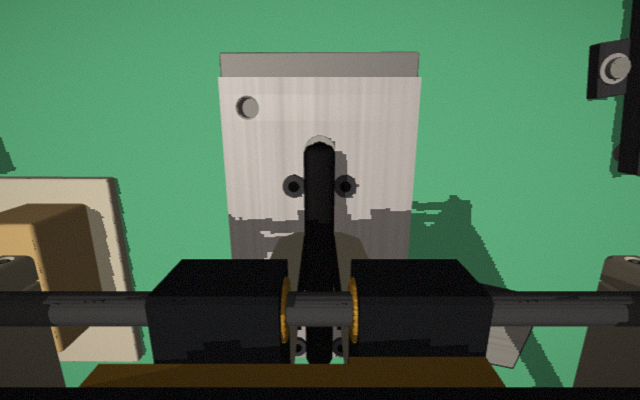

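The plate is squarely over the mat (far corners at (220,53) and (419,52), plate from 220 to 421). Lowering it.

```bash
python3 -m pendant '[[[0,0,0,2,0],[0,0,0,3,0],[0,0,0,2.5,0],[0,0,0,1.2,0],[0,0,0,0.5,0],[0,0,0,0,0],[0,0,0,0.2,0],[0,0,0,0.1,0]]]'
python3 -m pendant '[[[0,0,0,0.1,0],[0,0,0,0.1,0],[0,0,0,0,0]]]'
```

```text
t: 7.75
tool_pos: [0.5101, 0.3203, 0.0402]
orientation: [-3.137, 0.15, -0.004]
force: [-0.8, -0.3, -7.8]
opening: 0.0135
gripper_force: 40.0
t: 8.05
tool_pos: [0.5091, 0.3198, 0.0368]
orientation: [-3.138, 0.151, -0.001]
force: [-1.0, 0.4, -7.0]
opening: 0.0138
gripper_force: 40.0
```

```bash
python3 -m pendant '[[[0,0,0,0.1,0],[0,0,0,0,0]]]'; python3 -m pendant '[[[0,0,0,0.05,0],[0,0,0,0,0]]]'
```

```text
t: 8.25
tool_pos: [0.5092, 0.3199, 0.0366]
orientation: [-3.138, 0.151, -0.001]
force: [-4.6, -3.3, 1.3]
opening: 0.0138
gripper_force: 40.0
t: 8.45
tool_pos: [0.5092, 0.3199, 0.0366]
orientation: [-3.138, 0.151, -0.001]
force: [-6.5, -3.5, 7.0]
opening: 0.0138
gripper_force: 40.0
```

```bash
python3 -m pendant '[[[0.5,0,0,-0.1,0],[0.5,0,0,0,0],[0.5,0,0,0,0],[0.5,0,0,0,0],[0.5,0,0,0,0],[0.5,0,0,0,0]]]'; python3 -m pendant '[[[0.5,0,0,-1,0],[0.5,0,0,-2,0],[0.5,0,0,-4,0],[0.5,0,0,-4,0],[0.5,0,0,-2,0],[0.5,0,0,0,0]]]'
python3 - <<'E'
from plant import robot
from h import *
import pickle
for n in("top","side"):
    c=robot.read_camera(n);pickle.dump(c,open(f"pics/{n}4.pkl","wb"));
    if n=="top":cv2.imwrite("pics/t4.png",np.hstack([cv2.resize(c["img"][120:220,250:350],(400,400),interpolation=2),cv2.resize(c["img"][135:260,140:265],(400,400))]))
E
```

```text
t: 9.05
tool_pos: [0.509, 0.3197, 0.0361]
orientation: [-3.138, 0.151, -0.0]
force: [0.9, -0.3, -0.2]
opening: 0.0463
gripper_force: 0.0
t: 9.65
tool_pos: [0.5115, 0.3211, 0.1718]
orientation: [-3.134, 0.151, -0.012]
force: [0.4, 1.3, -0.5]
opening: 0.0467
gripper_force: 0.0
```

View pics/t4.png

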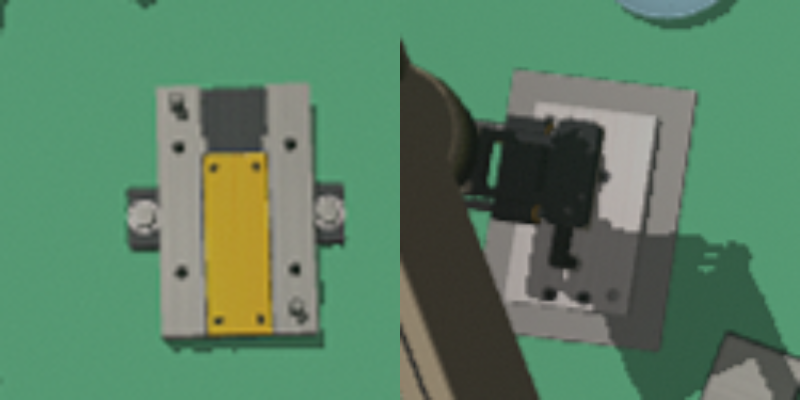

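The brass plaque (yellow) is at (235..240, 152..333) in the left crop, exposed in the channel. The plate lies centred on the mat. Now I'll look at the plaque from above the jig with the fingers shut.

```bash
python3 -m pendant '[[[0,1.3,3.5,0,0],[0,1.5,4,0,0],[0,1.5,4,0,0],[0,1.5,4,0,0],[0,1.5,4,0,0],[0,1.5,4,0,0],[0,1.5,4,0,0],[0,1.05,3.85,0,0]]]'
python3 -m pendant '[[[0,0,0,0,-4.25],[0,0,0,0,-4.25],[0,0,0,0,0],[0,0,0,0,0]]]'
cat > br.py <<'E'
from plant import robot
from h import *
import sys,pickle
s=robot.read_state();c=robot.read_camera("wrist");pickle.dump((c,s),open("pics/br.pkl","wb"))
r=R.from_rotvec(s["orientation"]).as_matrix();print(s["t"],s["tool_pos"],s["opening"],"yaw",np.degrees(np.arctan2(r[1,0],r[0,0])))
T=robot.read_camera("top");S=robot.read_camera("side")
def go(n,c):
    b=blob(c["img"],(18,130,60),(34,255,255),(0,0,640,400),5);q=quad(b)
    w=np.array([onz(c,p,.036) for p in q]);e=np.roll(w,-1,0)-w;L=np.linalg.norm(e,axis=1);i=L.argmax();y=np.degrees(np.arctan2(e[i,1],e[i,0]))%180
    print(n,q.tolist(),"mid",w.mean(0).round(4),"L",L.round(4),"yaw",round(y,1),"ends",(w.mean(0)[:2]-.5*L.max()*np.array([np.cos(np.radians(y)),np.sin(np.radians(y))])).round(4));return cen(b)
B=[]
for n,k in(("wrist",c),("top",T),("side",S)):
    try:B.append((k,go(n,k)))
    except Exception as ex:print(n,ex)
if len(B)>2:
    for i,j in((0,1),(1,2)):print(tri(*B[i],*B[j]))
E
python3 br.py
```

```text
t: 10.55
tool_pos: [0.5908, -0.005, 0.1636]
orientation: [-3.138, 0.151, 0.006]
force: [0.1, -0.2, 0.0]
opening: 0.0007
gripper_force: 0.0
t: 10.95
tool_pos: [0.5909, -0.003, 0.1644]
orientation: [-3.14, -0.079, 0.004]
force: [-1.1, 0.3, -0.1]
opening: 0.0007
gripper_force: 0.0
10.95 [ 0.59090597 -0.00302351  0.16442685] 0.0006989168238246327 yaw 2.879928136761469
wrist [[342, 143], [341, 235], [293, 236], [291, 143]] mid [ 0.5907 -0.0021  0.036 ] L [0.0887 0.0468 0.0898 0.046 ] yaw 2.8 ends [ 0.5459 -0.0043]
top [[317, 203], [302, 203], [300, 171], [317, 166]] mid [ 0.5543 -0.0035  0.036 ] L [0.0424 0.0919 0.0506 0.1062] yaw 1.3 ends [ 0.5012 -0.0047]
side [[362, 208], [316, 212], [314, 200], [359, 195]] mid [5.699e-01 2.000e-04 3.600e-02] L [0.1309 0.0428 0.1316 0.0471] yaw 3.9 ends [ 0.5042 -0.0042]
(array([ 0.56785443, -0.00282428, -0.07665042]), np.float64(0.0013986186539863082))
(array([ 0.56014276, -0.00330665,  0.03820035]), np.float64(0.018755136616747436))
```

```bash
python3 - <<'E'
import pickle;from h import *
T,S=[pickle.load(open(f"pics/{n}4.pkl","rb")) for n in("top","side")];W=pickle.load(open("pics/br.pkl","rb"))[0]
B=[quad(blob(c["img"],(18,130,60),(34,255,255),r,3)) for c,r in((T,(270,130,345,215)),(S,(300,170,400,240)))];print([b.tolist() for b in B])
f=lambda q,ax:np.mean(sorted(q.tolist(),key=lambda p:p[ax]),0)
t=sorted(B[0].tolist(),key=lambda p:p[1]);s=sorted(B[1].tolist(),key=lambda p:p[0])
print("rear",tri(T,np.mean(t[:2],0),S,np.mean(s[2:],0)),"front",tri(T,np.mean(t[2:],0),S,np.mean(s[:2],0)),"rear T-W",tri(T,np.mean(t[:2],0),W,(316.5,143)),tri(S,np.mean(s[2:],0),W,(316.5,143)))
E
python3 -m pendant '[[[0,0,0,0,-8.2],[0,0,0,0,-8.2],[0,0,0,0,-8.2],[0,0,0,0,-8.2],[0,0,0,0,-8.2],[0,0,0,0,-8.2],[0,0,0,0,-8.2],[0,0,0,0,-8.2]]]'
python3 -m pendant '[[[0,0,0,0,-8.2],[0,0,0,0,-8.2],[0,0,0,0,-8.1],[0,0,0,0,0],[0,0,0,0,0]]]'
python3 br.py
```

```text
[[[316, 158], [318, 203], [301, 203], [301, 158]], [[362, 208], [316, 212], [314, 200], [359, 195]]]
rear (array([ 6.33938779e-01, -4.06730835e-05,  4.02871138e-02]), np.float64(0.001305028309588132)) front (array([ 0.50434127, -0.00614108,  0.03975026]), np.float64(0.0003147567907062646)) rear T-W (array([6.34994435e-01, 1.40724948e-04, 3.27924197e-02]), np.float64(0.00036207245567832164)) (array([6.35176438e-01, 4.73692666e-04, 3.95373163e-02]), np.float64(0.0009547449408149005))
t: 11.9
tool_pos: [0.5918, -0.0028, 0.1661]
orientation: [-2.59, -1.777, 0.0]
force: [-0.1, 0.8, 0.1]
opening: 0.0002
gripper_force: 0.0
t: 12.4
tool_pos: [0.5918, -0.0029, 0.1661]
orientation: [-2.165, -2.276, 0.0]
force: [0.5, 0.2, -0.1]
opening: 0.0004
gripper_force: 0.0
12.4 [ 0.5918396  -0.00290747  0.16607621] 0.0003852534331114624 yaw 92.8492103333019
wrist [[367, 165], [365, 212], [229, 213], [226, 165]] mid [ 0.5706 -0.0031  0.036 ] L [0.0455 0.1308 0.0465 0.1303] yaw 3.3 ends [ 0.5053 -0.0068]
top [[101, 79], [84, 79], [62, 58], [76, 44]] mid [0.8931 0.6714 0.036 ] L [0.0491 0.0931 0.0575 0.133 ] yaw 38.0 ends [0.8407 0.6304]
side [[362, 208], [316, 212], [314, 200], [359, 195]] mid [5.699e-01 2.000e-04 3.600e-02] L [0.1309 0.0428 0.1316 0.0471] yaw 3.9 ends [ 0.5042 -0.0042]
(array([0.58136423, 0.18689068, 0.75121383]), np.float64(0.07110308013087686))
(array([0.61131096, 0.13633311, 0.33241088]), np.float64(0.5844068083652648))
```

The rear end is at about (0.6355, 0.0003), consistent across views (length 130 mm, width 46 mm, height 0.036–0.040). I'll go down behind it.

```bash
python3 -m pendant '[[[0,0.1,3.6,0,0],[0,0,3.5,0,0],[0,0,0,2.5,0],[0,0,0,3,0],[0,0,0,3,0],[0,0,0,2,0],[0,0,0,1,0],[0,0,0,0,0]]]'
python3 -m pendant '[[[0,0,0,0.6,0],[0,0,0,0.4,0],[0,0,0,0.3,0],[0,0,0,0,0],[0,0,0,0,0]]]'
```

```text
t: 13.35
tool_pos: [0.6614, 0.0017, 0.0493]
orientation: [-2.16, -2.278, 0.003]
force: [-0.7, 0.0, 0.5]
opening: 0.0006
gripper_force: 0.0
t: 13.85
tool_pos: [0.6629, 0.0016, 0.0385]
orientation: [2.161, 2.28, 0.0]
force: [-0.1, -1.0, 0.1]
opening: 0.0003
gripper_force: 0.0
```

```bash
python3 -m pendant '[[[0,0,0,0.3,0],[0,0,0,0.25,0],[0,0,0,0,0],[0,0,-0.5,0,0],[0,0,-0.5,0,0],[0,0,-0.5,0,0],[0,0,0,0,0]]]'
python3 br.py | head -2
```

```text
t: 14.55
tool_pos: [0.6469, 0.0008, 0.0326]
orientation: [-2.16, -2.28, 0.001]
force: [-0.4, -0.3, -0.8]
opening: 0.0
gripper_force: 0.0
14.55 [0.64693067 0.00080946 0.03258947] 1.5092651251473346e-05 yaw 93.0908387346723
wrist [[298, 206], [298, 285], [68, 285], [50, 206]] mid [ 0.5701 -0.003   0.036 ] L [0.0465 0.1298 0.0464 0.1306] yaw 3.1 ends [ 0.5048 -0.0065]
```

```bash
python3 -m pendant '[[[0,0,-0.4,0,0],[0,0,-0.5,0,0],[0,0,-0.5,0,0],[0,0,-0.4,0,0],[0,0,0,0,0],[0,0,0,0,0]]]'
python3 br.py | head -2
```

```text
t: 15.3
tool_pos: [0.6294, -0.0002, 0.0326]
orientation: [-2.16, -2.28, 0.0]
force: [-0.5, 0.6, 0.1]
opening: 0.0001
gripper_force: 0.2
15.3 [ 6.29446015e-01 -1.62508284e-04  3.26428172e-02] 6.0683093208623127e-05 yaw 93.0903908188527
wrist [[302, 206], [302, 253], [79, 313], [54, 204]] mid [ 0.5549 -0.0032  0.036 ] L [0.0269 0.135  0.0656 0.1304] yaw 19.3 ends [ 0.4912 -0.0255]
```

```bash
python3 - <<'E'
import pickle;from h import *
c,s=pickle.load(open("pics/br.pkl","rb"))
b=blob(c["img"],(18,130,60),(34,255,255),(0,0,640,400),5);x=b[:,0,0];print(x.min(),x.max())
print([onz(c,p,.036) for p in((302,206),(54,204),(302,253))])
cv2.imwrite("pics/w5.png",c["img"])
E
```

```text
55 302
[array([0.6187871 , 0.02288192, 0.036     ]), array([0.4885361 , 0.01692059, 0.036     ]), array([ 0.61987649, -0.00395685,  0.036     ])]
```

View pics/w5.png

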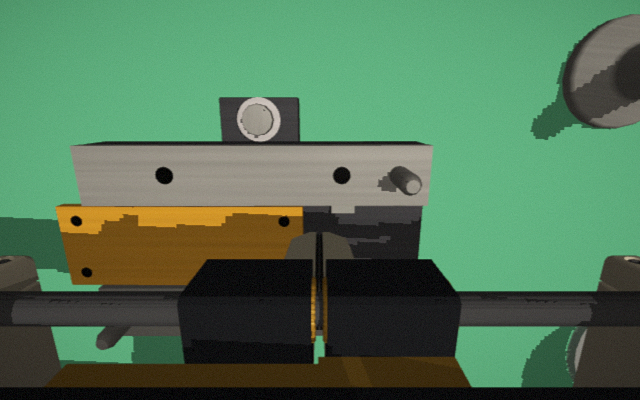

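The plaque (gold, left) now protrudes past the jig's front and the shut fingers touch its rear end at about column 302. It has slid about 16 mm, so I'll push 34 mm more.

```bash
python3 -m pendant '[[[0,0,-0.5,0,0],[0,0,-0.6,0,0],[0,0,-0.6,0,0],[0,0,-0.6,0,0],[0,0,-0.6,0,0],[0,0,-0.5,0,0],[0,0,0,0,0],[0,0,0,0,0]]]'
python3 - <<'E'
from plant import robot
from h import *
c=robot.read_camera("wrist")
b=blob(c["img"],(18,130,60),(34,255,255),(0,0,640,400),5)[:,0,:];print(b.min(0),b.max(0))
for u in(b[:,0].min(),b[:,0].max()):
    k=b[abs(b[:,0]-u)<=2];v=k[k[:,1].argmin()];print(v,onz(c,v,.036))
E
```

```text
t: 16.25
tool_pos: [0.5953, -0.002, 0.0325]
orientation: [-2.16, -2.28, 0.001]
force: [0.7, 0.6, -1.0]
opening: 0.0006
gripper_force: 0.0
[ 54 203] [302 284]
[ 56 205] [0.45550005 0.01462621 0.036     ]
[301 207] [0.58421667 0.02051143 0.036     ]
```

```bash
python3 -m pendant '[[[0,0,0.5,0,0],[0,0,0.5,-1,0],[0,0,0,-3,0],[0,0,0,-3,0],[0,0,0,-3,0],[1,0,0,-2,0],[1,0,0,0,8.2],[1,0,0,0,8.2]]]'
python3 -m pendant '[[[1,0,0,0,8.2],[1,0,0,0,8.2],[1,0,0,0,8.2],[1,0,0,0,8.2],[1,0,0,0,8.2],[1,0,0,0,8.2],[1,0,0,0,8.2],[1,0,0,0,8.2]]]'
python3 -m pendant '[[[1,0,0,0,8.1],[1,-2.5,0,0,0],[1,-3,0,0,0],[1,-3,0,0,0],[1,-3,0,0,0],[1,-2.3,0,0,0],[1,0,0,0,0],[1,0,0,0,0]]]'
python3 br.py
```

```text
t: 17.1
tool_pos: [0.6073, -0.0015, 0.155]
orientation: [2.467, 1.941, 0.004]
force: [-0.5, -0.2, 0.2]
opening: 0.0201
gripper_force: 0.0
t: 17.9
tool_pos: [0.6065, -0.0014, 0.1535]
orientation: [3.128, 0.295, 0.001]
force: [1.1, 0.2, -0.6]
opening: 0.0841
gripper_force: 0.0
t: 18.7
tool_pos: [0.469, -0.0087, 0.1538]
orientation: [3.14, 0.082, 0.003]
force: [0.4, 0.3, 0.3]
opening: 0.0929
gripper_force: 0.0
18.7 [ 0.46895787 -0.0087396   0.15376395] 0.09285291332315138 yaw 2.9830759726450142
wrist [[346, 55], [342, 208], [291, 208], [288, 55]] mid [ 0.5208 -0.0053  0.036 ] L [0.1298 0.0468 0.1298 0.0472] yaw 2.6 ends [ 0.456  -0.0082]
top [[99, 349], [89, 374], [53, 378], [56, 349]] mid [0.0593 0.6137 0.036 ] L [0.0683 0.0953 0.0747 0.1149] yaw 91.2 ends [0.0605 0.5562]
side [[345, 209], [299, 215], [297, 201], [342, 197]] mid [ 0.5211 -0.0025  0.036 ] L [0.1309 0.0497 0.1302 0.0435] yaw 5.0 ends [ 0.4559 -0.0082]
(array([ 0.50866015, -0.04243221,  1.18562959]), np.float64(0.16375682570681632))
(array([ 0.40001781, -0.07365342,  0.61687694]), np.float64(0.6100261645213672))
```

The plaque is now at (0.521, −0.0055), overhanging about 49 mm. I'll descend over the overhang.

```bash
python3 -m pendant '[[[1,2.2,-0.05,1,0],[1,0,0,3,0],[1,0,0,3,0],[1,0,0,3,0],[1,0,0,1.5,0],[1,0,0,0.5,0],[1,0,0,0,0],[1,0,0,0,0]]]'
```

```text
t: 19.65
tool_pos: [0.4911, -0.0071, 0.0337]
orientation: [3.14, 0.082, 0.002]
force: [0.1, 0.6, 0.6]
opening: 0.0931
gripper_force: 0.0
```

```bash
python3 -m pendant '[[[1,0,0,0.35,0],[1,0,0,0,0],[0,0,0,0,0],[0,0,0,0,0],[0,0,0,0,0],[0,0,0,0,0],[0,0,0,0,0],[0,0,0,0,0]]]' 55
python3 -m pendant '[[[0,0,0,0,0],[0,0,0,0,0],[0,0,0,0,0],[0,0,0,0,0]]]'
```

```text
t: 20.45
tool_pos: [0.4899, -0.007, 0.0291]
orientation: [-3.14, -0.082, 0.0]
force: [0.4, 0.7, -0.2]
opening: 0.0493
gripper_force: 0.0
t: 20.85
tool_pos: [0.4898, -0.007, 0.0291]
orientation: [-3.14, -0.082, 0.0]
force: [-0.2, 0.7, 0.3]
opening: 0.0452
gripper_force: 55.0
```

```bash
python3 -m pendant '[[[0,0,0,-0.3,0],[0,0,0,-0.5,0],[0,0,0,-1,0],[0,0,0,-1.5,0],[0,0,0,-2,0],[0,0,0,-2,0],[0,0,0,-1,0],[0,0,0,0,0]]]'
python3 br.py
python3 - <<'E'
from plant import robot
from h import *
c=robot.read_camera("side");cv2.imwrite("pics/s6.png",cv2.resize(c["img"][120:320,230:430],(600,600)))
E
```

```text
t: 21.65
tool_pos: [0.4915, -0.0072, 0.1144]
orientation: [3.14, 0.082, 0.006]
force: [1.3, 0.4, -2.9]
opening: 0.0452
gripper_force: 55.0
21.65 [ 0.49147747 -0.00719048  0.11436775] 0.04521305356294547 yaw 2.9965343346085436
wrist [[361, 290], [278, 290], [265, 58], [366, 56]] mid [ 0.5094 -0.0064  0.036 ] L [0.0704 0.1824 0.071  0.1838] yaw 3.8 ends [ 0.4177 -0.0126]
top [[99, 349], [84, 384], [55, 362], [64, 349]] mid [0.0632 0.6108 0.036 ] L [0.0963 0.0987 0.0399 0.0935] yaw 56.3 ends [0.0358 0.5697]
side [[347, 192], [327, 194], [327, 180], [343, 179]] mid [0.571  0.0648 0.036 ] L [0.0588 0.0531 0.048  0.0506] yaw 3.2 ends [0.5416 0.0632]
(array([ 0.56663168, -0.03212592,  1.14653657]), np.float64(0.2894727868582845))
(array([ 0.41242381, -0.04317828,  0.60003263]), np.float64(0.5909419486332997))
```

View pics/s6.png

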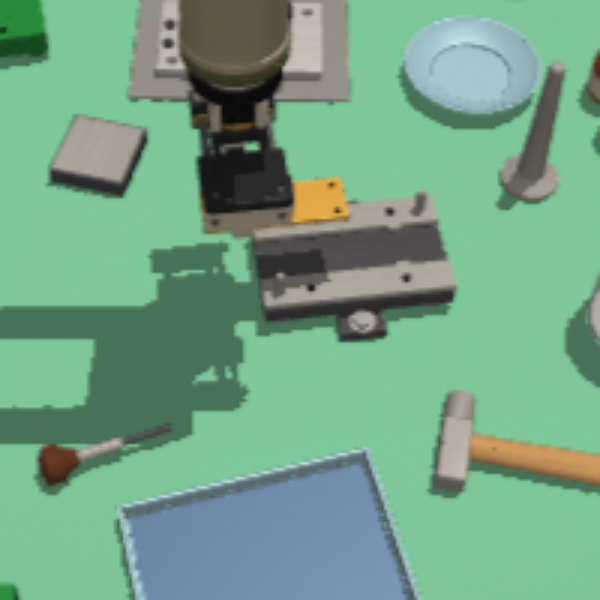

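The plaque is gripped and level, and the weight of 2.9 N confirms it. The tray lies below right and the way there is clear.

```bash
python3 -m pendant '[[[0,-0.5,1.5,0,0],[0,-0.5,3,0,0],[0,-0.5,4,0,0],[0,-0.6,4,0,0],[0,-0.6,4,0,0],[0,-0.6,4,0,0],[0,-0.6,4,0,0],[0,-0.5,3,0,0]]]'
python3 -m pendant '[[[0,-0.2,1.8,0,0],[0,0,0,0,-3.6],[0,0,0,0,-3.6],[0,0,0,0,0],[0,0,0,0,0]]]'
python3 - <<'E'
from plant import robot
from h import *
c=robot.read_camera("wrist");cv2.imwrite("pics/w7.png",c["img"])
E
```

```text
t: 22.65
tool_pos: [0.4592, -0.2859, 0.1109]
orientation: [-3.14, -0.08, 0.002]
force: [1.1, 0.6, -1.9]
opening: 0.0452
gripper_force: 55.0
t: 23.15
tool_pos: [0.4592, -0.3013, 0.1115]
orientation: [-3.128, -0.277, 0.001]
force: [-0.7, 0.7, -2.9]
opening: 0.0453
gripper_force: 55.0
```

View pics/w7.png

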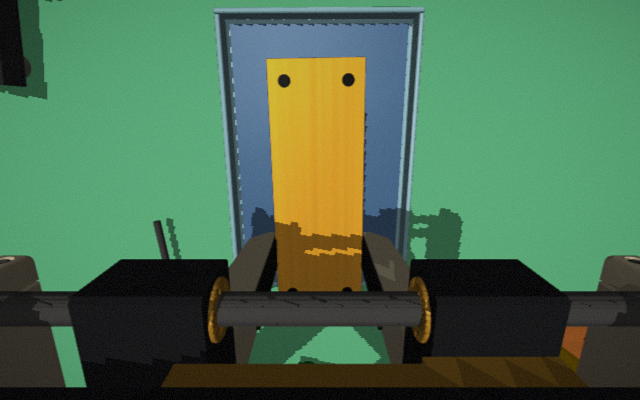

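The plaque is centred over the tray and parallel with its walls. Lowering it.

```bash
python3 -m pendant '[[[0,0,0,2,0],[0,0,0,3,0],[0,0,0,3,0],[0,0,0,1.3,0],[0,0,0,0.5,0],[0,0,0,0,0],[0,0,0,0.2,0],[0,0,0,0,0]]]'
```

```text
t: 24.0
tool_pos: [0.4603, -0.3027, 0.0135]
orientation: [3.128, 0.279, 0.003]
force: [-0.2, 0.0, -1.6]
opening: 0.0447
gripper_force: 55.0
```

```bash
python3 -m pendant '[[[0,0,0,0.2,0],[0,0,0,0.1,0],[0,0,0,0,0],[0,0,0,0,0]]]';python3 -m pendant '[[[0,0,0,0.1,0],[0,0,0,0.1,0],[0,0,0,0,0]]]'
```

```text
t: 24.4
tool_pos: [0.4593, -0.302, 0.0092]
orientation: [-3.129, -0.279, 0.0]
force: [-0.2, 1.0, -2.6]
opening: 0.045
gripper_force: 55.0
t: 24.7
tool_pos: [0.4592, -0.3019, 0.0069]
orientation: [-3.129, -0.279, 0.0]
force: [-0.3, -0.4, -3.0]
opening: 0.045
gripper_force: 55.0
```

```bash
python3 -m pendant '[[[0,0,0,0.1,0],[0,0,0,0,0]]]';python3 -m pendant '[[[0,0,0,0.05,0],[0,0,0,0,0]]]'
```

```text
t: 24.9
tool_pos: [0.4592, -0.3019, 0.006]
orientation: [-3.129, -0.279, 0.0]
force: [-0.0, -0.4, -3.0]
opening: 0.0451
gripper_force: 55.0
t: 25.1
tool_pos: [0.4593, -0.302, 0.0056]
orientation: [-3.129, -0.279, 0.0]
force: [0.1, -0.0, -3.1]
opening: 0.0449
gripper_force: 55.0
```

Within about 1.5 mm of the floor, so I'll release, rise and check.

```bash
python3 -m pendant '[[[0.75,0,0,0,0],[0.75,0,0,0,0],[0.75,0,0,0,0],[0.75,0,0,0,0],[0.75,0,0,0,0]]]';python3 -m pendant '[[[0.75,0,0,-1,0],[0.75,0,0,-3,0],[0.75,0,0,-4,0],[0.75,0,0,-4,0],[0.75,0,0,-2,0],[0.75,-3,0,0,0],[0.75,-3,0,0,0],[0.75,0,0,0,0]]]'
python3 br.py
python3 - <<'E'
import pickle
from plant import robot
from h import *
c=robot.read_camera("side");cv2.imwrite("pics/s8.png",c["img"])
W=pickle.load(open("pics/br.pkl","rb"))[0]
q=quad(blob(W["img"],(18,130,60),(34,255,255),(0,0,640,400),5));w=np.array([onz(W,p,.011) for p in q]);print(q.tolist(),w.mean(0),np.linalg.norm(np.roll(w,1,0)-w,axis=1))
E
```

```text
t: 25.6
tool_pos: [0.4595, -0.3021, 0.0058]
orientation: [3.129, 0.279, 0.0]
force: [-0.0, -0.7, -0.0]
opening: 0.0695
gripper_force: 0.0
t: 26.4
tool_pos: [0.398, -0.3132, 0.1465]
orientation: [3.129, 0.277, -0.001]
force: [0.5, -0.3, 0.1]
opening: 0.0697
gripper_force: 0.0
26.4 [ 0.39804877 -0.31318973  0.14649878] 0.06974738860614234 yaw 10.10868157245027
wrist [[343, 159], [295, 159], [289, 5], [344, 4]] mid [ 0.4884 -0.2973  0.036 ] L [0.0412 0.1179 0.042  0.1186] yaw 10.9 ends [ 0.4302 -0.3085]
top [[421, 232], [406, 235], [398, 192], [413, 190]] mid [ 0.4861 -0.2893  0.036 ] L [0.0434 0.1233 0.0433 0.1207] yaw 10.5 ends [ 0.4255 -0.3005]
side [[345, 310], [294, 323], [291, 306], [339, 293]] mid [ 0.4895 -0.3072  0.036 ] L [0.1248 0.0429 0.1211 0.0456] yaw 10.6 ends [ 0.4282 -0.3187]
(array([ 0.49145653, -0.29604969,  0.01096932]), np.float64(0.006931637105694555))
(array([ 0.49039441, -0.29630196,  0.00928313]), np.float64(0.004538037082016151))
[[343, 159], [295, 159], [289, 5], [344, 4]] [ 0.49019106 -0.29691864  0.011     ] [0.12923225 0.04494002 0.12847572 0.04577901]
```

View pics/s8.png

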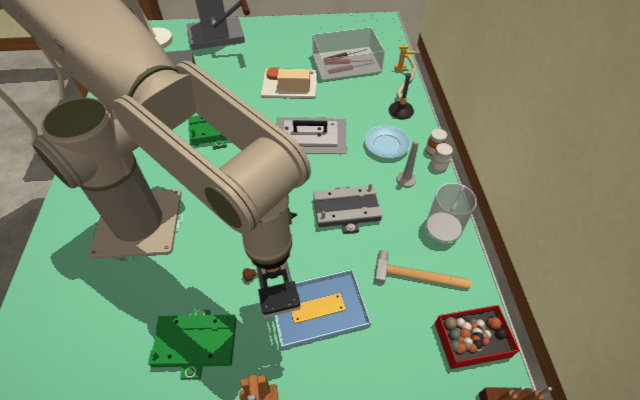

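The plaque lies flat in the centre of the tray, the plate lies on the mat, the bystanders look unmoved, and the gripper is clear.

```bash
python3 -c "
from plant import robot
print(robot.close_job())"
```

```text
the job is handed in; nothing more can be done
None
```

I handed the job in at about 26 s: the jig plate was lifted off level and lies flat on the mat, the plaque lies flat in the middle of the tray, and nothing was dropped or visibly disturbed; the system returned no verdict.

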